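Hold the white calibration tile flush on a tilted skin-colour meter

TASK

Calibrate the skin-colour meter: swing its blue cover wide open by the white lug, then pick up the white calibration tile by its orange fin and hold its flat face flush and centred against the sloping square window, gently pushing the sprung window a few millimetres in. Finish while still gripping the tile and pressing it there: do not let go or put it down. Leave the nail polishes and the white jar alone.

Things in the scene. Friction and masses are not known exactly. Their poses are not given: they have to be found in the camera images.
- scanner: the skin-colour meter, fixed: white foot 116x124x16 mm, column, and a head 90x90 mm on a horizontal tilt axis (along y) 130 mm above the desk. Origin: centre of the foot's underside; x from its front to its back, y to its left, z up. The head's face looks up and to the front (-x), tilted 0.2 to 0.55 rad from level, different each time; a stiff clamp holds it against a light push.
- window_face (a point): centre of the outer surface of the square black window (64x64 mm, round green glass in the middle) on the head; z is the outward normal of the sloping face, x up the slope to the back, y to the scanner's left. The window stands 12 mm proud of the head's face and moves straight in along -z, this point with it. Window out, it lies 42 mm from the tilt axis.
- window (a joint): how far the sprung window is pushed in, m: 0 out, 0.010 at its stop; a spring of 1000 N/m pushes it back (about 5 N at 5 mm).
- cover (a joint): angle of the blue cover, rad: 0 lies shut over the window (parallel to the face), grows as its front edge swings up and back about the hinge at the rear of the head, stop at 2.4. It stays where it is left (friction 0.10 N m).
- cover_hinge (a point): middle of the cover's hinge axis; y is that axis (parallel to the scanner's y, a positive turn about it opens); axes turn with the cover. The blue cover plate (98 mm long, 86 mm wide, 4 mm thick) reaches from here along -x, its outer surface 6 mm from the axis along z.
- cover_lug (a point): centre of the white round lug on the cover's outer side near its front edge: a disc of radius 11 mm, 14 mm thick along y (pinch it across y), on a 12 mm thick neck; axes turn with the cover, z outward. It lies 86 mm along -x and 34 mm along z from the hinge axis, 28 mm above the plate. It may pivot between the fingers as the cover swings.
- tile: calibration tile, loose, about 70 g (varies): square plate 56x56x8 mm, white face below, grey back above; an orange grip fin stands on the middle of the back, 30 mm along x, 14 mm thick along y, its top 42 mm above the face. Origin: centre of the white face; z from the face toward the fin. It lies on the desk face down, fin up.
- polish_red: red nail polish bottle, 26x26x76 mm, upright; origin at the centre of its underside; leave alone
- polish_pink: pink nail polish bottle, 26x26x76 mm, upright; origin at the centre of its underside; leave alone
- white_jar: white jar, 70 mm diameter, 82 mm high, upright; origin at the centre of its underside; leave alone
Not all that is in view belongs to the job. There is more than one size of the tile; the one meant has the size given above.

How it is judged:
By the outcome, as a careful person would: the job done as asked, in the order asked, and still so for the second after the job is handed in, while the arm keeps its last pose, push and grip.
It also fails if it takes over 51 s, if anything falls off the work surface, if the arm or the gripper's body presses on something with over 40 N, if the wrist force passes 120 N, or if a joint passes its speed limit or range.

ROBOT

A 6-joint arm with a two-finger parallel gripper is mounted at the origin on the work surface; the furniture and walls round the work are solid. World frame = base frame: x ahead of the robot, y to its left, z up, the work surface at z = 0. Lengths are in m, angles in rad, forces in N, time in s.
With the tool pointing down it reaches from about 0.4 to 0.825 m from the base axis. Payload 7 kg.
Tool frame: the origin (TCP) lies at the centre of the arm's flange, where the gripper is bolted on; the fingertips stand 178 mm ahead of it and the grasp point (between the pads) lies 159 mm ahead of it; z points along the fingers, y is the direction in which the jaws open and shut (so a half turn about z gives the same grasp; the last joint's range is limited). The gripper opens to 88 mm and grips with 3 to 60 N. Pads are 19 mm wide; open, the fingers measure 130 mm over their backs; the gripper's body (78 mm by 193 mm) begins 47 mm behind the grasp point.
Start: joints at [-0.833, 0.359, 0.012, 0, -1.224, -0.288], TCP at [0.293, -0.608, 0.405] pointing down, gripper open.
Joint ranges: [-3.07, 3.07], [-1.43, 2.12], [-1.02, 1.25], [-3.03, 1.67], [-3.05, -0], [-3.03, 3.03]. Speed limits (rad/s): [2.39, 2.39, 3.01, 3.14, 3.14, 3.14].

INTERFACE

Orientations are given as [roll, pitch, yaw] about the fixed x, y, z axes, in that order (R = Rz(yaw) Ry(pitch) Rx(roll)).
In Python, from station import arm gives the robot as it stands.
- The arm moves only by the shell command python3 -m handwheel 'ROWS' [OPENING] [FORCE]. ROWS is JSON, a list of rows, each a list of 4 numbers: the shift along the world's x, y, z in cm, then the turn about the world's z in rad. In form: [[dx, dy, dz, yaw], ...]. A call has 1 to 20 rows; each row shifts and turns the commanded pose from where the row before left it; what a row does not reach is not made up. A row lasts 1/10 s, in which the tool goes at most 50 mm and 8.59 degrees, less where a joint would pass 70% of its speed; a pose out of reach is approached as far as the arm can. A call is refused whole if a number of a shift passes 5 or a number of a turn 0.15, either way. A call with a gripper value outside its range is refused whole. OPENING is the closure, from 0 (fully open) to 1 (shut), set as the call begins (- or left out, the last holds). The fingers move at their own pace and stop on an object; FORCE is the grip in N (left out, the last holds). Time passes only in rows, so rows that do not move let the fingers close. It gives the time, the measured TCP pose, the force and the opening at its end, in the units of the state.
- arm.get_state(): the state, without advancing time (a new reading comes with each control period).
- arm.grab_frame(name): name is "scene" or "top"; returns a dict with "image" (400x640x3 uint8, red, green, blue), "depth" (400x640 float32, m along the optical axis (not along the pixel's ray), 0 where there is no reading), "vfov" (degrees; the focal length in pixels is half the picture's height over the tangent of half this angle, whatever the lens; pixels are square), "cx", "cy" (the principal point, pixels), "rvec" (rotation vector, rad) and "tvec" (3), from world to camera coordinates, as OpenCV has them. Camera axes: x right, y down, z forward; pixel columns grow to the right and rows downward; lengths in m; the calibration is good to about 2 mm. A picture is of the moment at which its call begins.
- arm.job_done(): hands the job in, once; it reports no verdict.
The state is a dict: "t": time; "q": joint angles; "qd": joint speeds; "joint_efforts": joint torques, N m; "eef_pos": TCP position; "ee_rot": TCP orientation; "force": force on the tool from outside, world axes, zero at the start; "moment": the same for the moment, N m; "width": finger opening in m.
Only numpy, scipy, OpenCV 4.12 (cv2) and the standard library are available. Lean on these libraries where they do the work, as an engineer would, in place of code of your own. Each camera call takes 0.05 s, during which the arm holds its last target.

## Working session

There is one attempt and no reset: what is moved stays moved. The work goes in short steps, Python scripts to look and compute and a shell command to move; the robot and the scene stay as the last step left them, time stands still between calls to the robot, and variables do not carry over. Pictures are saved under pics/ and viewed, and the job is handed in when it is done.

```bash
ls; mkdir -p pics; python3 - <<'E'
from station import arm
import cv2,json
s=arm.get_state();print(s)
for n in("scene","top"):
    f=arm.grab_frame(n);cv2.imwrite(f"pics/{n}0.png",f["image"][:,:,::-1]);print(n,f["vfov"],f["cx"],f["cy"],f["rvec"],f["tvec"])
    import numpy as np;np.savez(f"{n}0.npz",**f)
E
```

```text
pics
{'t': 0.0, 'q': array([-8.32924524e-01,  3.59351885e-01,  1.10455531e-02, -3.24297493e-04,
       -1.22410546e+00, -2.88100915e-01]), 'qd': array([-7.98276557e-04,  5.99481401e-04, -8.22800221e-04, -1.08916964e-04,
        8.13405170e-04,  8.67108580e-05]), 'joint_efforts': array([ 6.34924309e-04, -5.82719564e+01,  2.93068618e+01,  6.99757889e+00,
        6.84404396e-03, -1.67775456e-04]), 'eef_pos': array([ 0.29336549, -0.60768799,  0.40374395]), 'ee_rot': array([ 3.13995715e+00, -1.66748093e-04, -2.69193207e+00]), 'force': array([0.04389278, 0.43282122, 0.08288916]), 'moment': array([-0.04207546, -0.01069968, -0.01324393]), 'width': 0.08752164445513472}
scene 54.49035295945966 319.3051549252194 204.0264920858275 [ 0.89070344  2.5572494  -1.05716557] [ 0.14545022 -0.27793711  1.329575  ]
top 50.772773729877116 327.31931772965237 199.43152030222885 [ 2.17196246 -2.18642576  0.08204768] [0.34910033 0.43253946 0.94603135]
```

View pics/scene0.png

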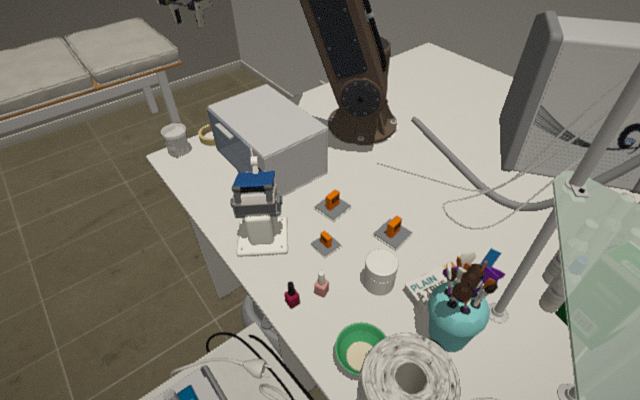

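View pics/top0.png

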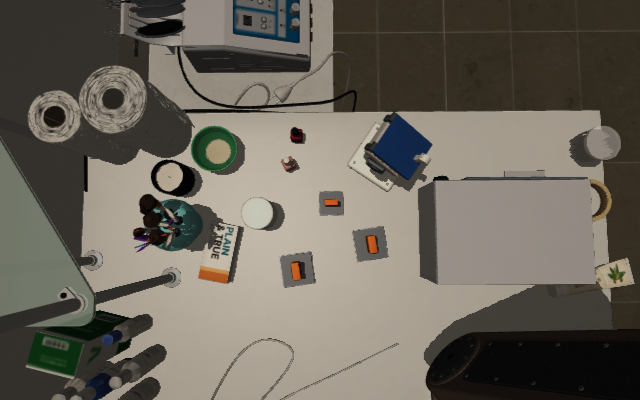

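The top view shows the scanner around (390,152) with the cover lug at (423,158). There are three tiles, at (331,203), (371,243) and (297,270). Next I measure them.

```bash
cat > h.py <<'E'
import numpy as np,cv2
def cal(f):
    h=400;fo=h/2/np.tan(np.radians(float(f["vfov"]))/2)
    K=np.array([[fo,0,f["cx"]],[0,fo,f["cy"]],[0,0,1.]]);R=cv2.Rodrigues(np.array(f["rvec"],float))[0];return K,R,np.array(f["tvec"],float)
def world(f):
    K,R,t=cal(f);v,u=np.mgrid[:400,:640];d=f["depth"].astype(float)
    p=np.stack([(u-K[0,2])*d/K[0,0],(v-K[1,2])*d/K[1,1],d],-1)
    w=(p-t)@R; w[d==0]=np.nan; return w
def proj(f,P):
    K,R,t=cal(f);p=(np.atleast_2d(P)@R.T+t)@K.T;return p[:,:2]/p[:,2:]
def load(n): return dict(np.load(n))
E
python3 - <<'E'
from h import *
np.set_printoptions(precision=4,suppress=True)
for n in("top","scene"):
    f=load(n+"0.npz");w=world(f);im=f["image"].astype(int)
    K,R,t=cal(f);print(n,"cam",-R.T@t)
    hsv=cv2.cvtColor(f["image"],cv2.COLOR_RGB2HSV)
    o=((hsv[...,0]>5)&(hsv[...,0]<20)&(hsv[...,1]>180)&(hsv[...,2]>80)).astype(np.uint8)
    c,l,st,ce=cv2.connectedComponentsWithStats(o)
    for i in range(1,c):
        if st[i,4]>40:
            m=l==i;p=w[m];print("orange",ce[i],st[i,4],np.nanmedian(p,0),np.nanpercentile(p[:,2],[5,95]))
    b=((hsv[...,0]>100)&(hsv[...,0]<125)&(hsv[...,1]>150)).astype(np.uint8)
    c,l,st,ce=cv2.connectedComponentsWithStats(b)
    for i in range(1,c):
        if st[i,4]>150:
            m=l==i;p=w[m];print("blue",ce[i],st[i,4],np.nanmedian(p,0))
for n,pts in(("top",[(331,203),(371,243),(297,270),(258,213),(297,134),(289,165),(423,158),(480,230),(425,230),(590,200),(360,210),(540,185)]),):
    f=load(n+"0.npz");w=world(f)
    for u,v in pts: print((u,v),w[v,u])
    for r,(x0,x1,y0,y1) in {"a":(315,347,188,218),"b":(350,392,222,265),"c":(277,317,248,292)}.items():
        s=w[y0:y1,x0:x1].reshape(-1,3);s=s[(s[:,2]>.005)&(s[:,2]<.07)]
        rc=cv2.minAreaRect(s[:,:2].astype(np.float32)*1000);print(r,rc,np.percentile(s[:,2],[5,50,95,100]))
E
```

```text
top cam [0.3587 0.3428 0.9787]
orange [331.     201.5658] 76 [0.4274 0.338  0.0413] [0.0387 0.0436]
orange [371.8493 244.0205] 146 [0.3338 0.2495 0.054 ] [0.051  0.0565]
orange [295.3546 271.0567] 141 [0.2765 0.4172 0.0541] [0.0507 0.0573]
orange [212.8967 275.9504] 242 [0.2646 0.6021 0.0308] [0.028  0.0337]
blue [279.4472  27.8428] 407 [ 0.8499  0.4418 -0.0366]
blue [401.1173 147.0935] 1926 [0.5223 0.2034 0.1812]
blue [100.0096 385.0767] 313 [0.07   0.787  0.1404]
scene cam [0.803  0.8087 0.7533]
orange [331.6746 199.7751] 169 [0.3452 0.2564 0.0453] [0.0153 0.0541]
orange [392.8011 226.6519] 181 [0.2912 0.4216 0.048 ] [0.0175 0.0539]
orange [325.9429 239.0571] 105 [0.4343 0.3448 0.0373] [0.0128 0.0421]
orange [488.7955 282.4545] 44 [0.3694 0.6937 0.2044] [0.189  0.2094]
blue [253.9499 179.2084] 499 [0.5289 0.2077 0.1821]
(331, 203) [0.425  0.338  0.0409]
(371, 243) [0.336  0.2516 0.0556]
(297, 270) [0.2786 0.413  0.0534]
(258, 213) [0.4018 0.494  0.0812]
(297, 134) [0.5782 0.4125 0.0564]
(289, 165) [0.5109 0.4316 0.0426]
(423, 158) [0.4963 0.1671 0.2024]
(480, 230) [0.3622 0.0534 0.1676]
(425, 230) [0.3634 0.1385 0.0784]
(590, 200) [ 0.4182 -0.158   0.1709]
(360, 210) [0.4111 0.2706 0.0008]
(540, 185) [ 0.4477 -0.0635  0.1712]
a ((427.6134033203125, 343.5653991699219), (62.575775146484375, 55.716426849365234), 89.62464904785156) [0.0055 0.0082 0.0419 0.0448]
b ((333.3768310546875, 249.14999389648438), (72.34183502197266, 72.63035583496094), 8.350919723510742) [0.0069 0.0104 0.0551 0.0594]
c ((276.45562744140625, 416.7935791015625), (72.39114379882812, 72.82714080810547), 8.421473503112793) [0.0068 0.0105 0.055  0.0587]
```

```bash
python3 - <<'E'
from h import *
a=load("top0.npz")["image"][90:300,260:460,::-1];cv2.imwrite("pics/tz.png",cv2.resize(a,None,fx=3,fy=2.8,interpolation=cv2.INTER_CUBIC)[:600])
a=load("scene0.npz")["image"][140:320,200:440,::-1];cv2.imwrite("pics/sz.png",cv2.resize(a,None,fx=3.3,fy=3.3,interpolation=cv2.INTER_CUBIC))
E
```

```text
(no output)
```

View pics/tz.png

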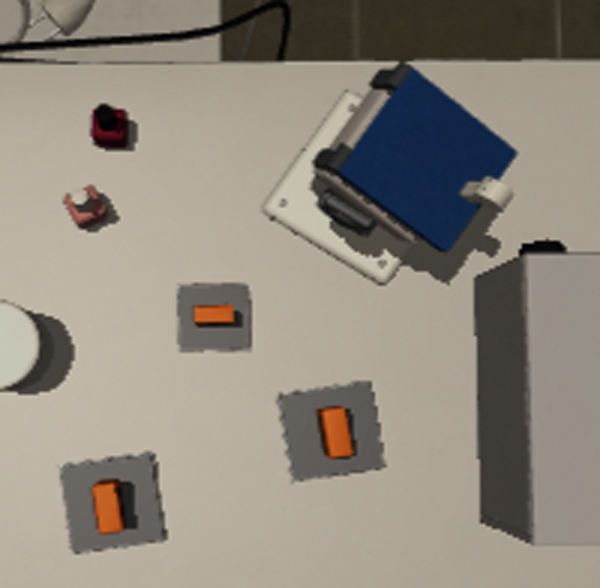

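View pics/sz.png

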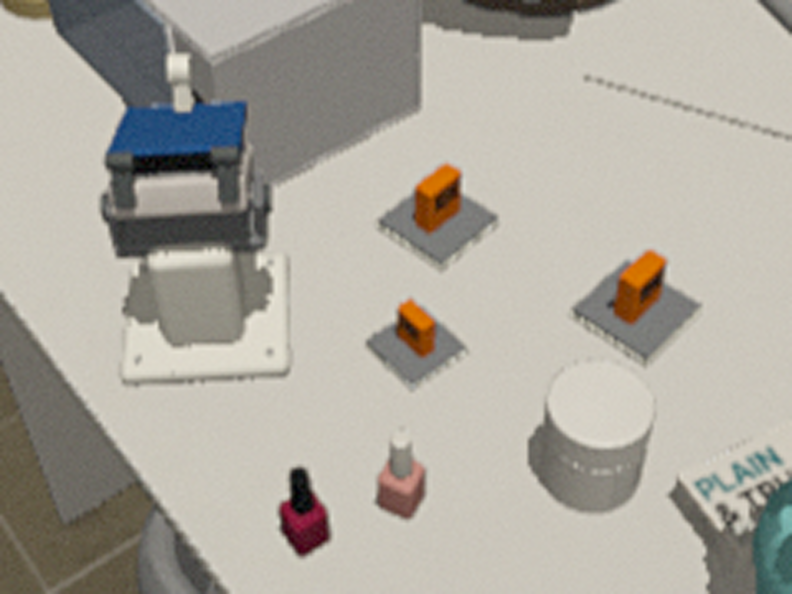

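The wanted tile (56 mm, fin top 42 mm) is the one at top (331,203). The other two are 72 mm decoys. Next I fit the cover plane and the lug.

```bash
cat > cover.py <<'E'
from h import *
np.set_printoptions(precision=4,suppress=True)
def run(tag):
    for n in("top","scene"):
        f=load(n+tag+".npz");w=world(f)
        hsv=cv2.cvtColor(f["image"],cv2.COLOR_RGB2HSV)
        b=((hsv[...,0]>100)&(hsv[...,0]<125)&(hsv[...,1]>150)).astype(np.uint8)
        c,l,st,ce=cv2.connectedComponentsWithStats(b)
        P=None
        for i in range(1,c):
            m=l==i;p=w[m];p=p[~np.isnan(p[:,0])]
            if len(p)>150 and .1<np.median(p[:,2])<.3 and .4<np.median(p[:,0])<.65 and 0<np.median(p[:,1])<.35: P=p
        if P is None: print(n,"none");continue
        q=P
        for _ in range(5):
            c0=q.mean(0);nn=np.linalg.svd(q-c0)[2][2];nn*=np.sign(nn[2]);d=(P-c0)@nn;q=P[abs(d)<.004]
        y=np.cross(nn,[0,0,1]);hor=y/np.linalg.norm(y)   # horizontal in-plane
        up=np.cross(hor,nn);up*=np.sign(up[2])
        ab=np.stack([(q-c0)@hor,(q-c0)@up],1)
        rc=cv2.minAreaRect((ab*1000).astype(np.float32))
        cen=c0+hor*rc[0][0]/1000+up*rc[0][1]/1000
        print(n,len(q),"n",nn,"tilt",np.arccos(nn[2]),"down-slope az",np.arctan2(nn[1],nn[0]),"rect",rc,"cen",cen)
E
python3 -c "
from cover import *
run('0')
for n,(u0,u1,v0,v1) in dict(top=(405,440,145,180),scene=(245,262,150,175)).items():
    f=load(n+'0.npz');w=world(f);im=f['image'].astype(int)
    for v in range(v0,v1,2 if n=='top' else 2):
        print(n,v,[(u,tuple(im[v,u]//1),*np.round(w[v,u]*1000).astype(int)) for u in range(u0,u1,3) if im[v,u].min()>120 and w[v,u,2]>.19])
"
```

```text
top 1895 n [-0.2191 -0.3207  0.9215] tilt 0.3989377497926678 down-slope az -2.1701397382702616 rect ((-0.8669929504394531, -2.7143898010253906), (97.83429718017578, 84.46222686767578), 89.89439392089844) cen [0.521  0.2005 0.1799]
scene 492 n [-0.2168 -0.3169  0.9233] tilt 0.39411274830974913 down-slope az -2.1708891921551134 rect ((0.057628631591796875, -5.038017272949219), (96.16236877441406, 82.4769058227539), 89.23963928222656) cen [0.5242 0.203  0.1796]
top 145 []
top 147 []
top 149 []
top 151 []
top 153 []
top 155 [(423, (np.int64(176), np.int64(167), np.int64(150)), np.int64(502), np.int64(166), np.int64(200)), (426, (np.int64(194), np.int64(185), np.int64(167)), np.int64(503), np.int64(161), np.int64(199))]
top 157 [(420, (np.int64(145), np.int64(137), np.int64(122)), np.int64(499), np.int64(172), np.int64(198)), (423, (np.int64(188), np.int64(179), np.int64(161)), np.int64(499), np.int64(167), np.int64(201)), (426, (np.int64(190), np.int64(180), np.int64(162)), np.int64(498), np.int64(162), np.int64(203)), (429, (np.int64(167), np.int64(158), np.int64(141)), np.int64(498), n
[... 894 characters left out ...]
8), np.int64(201)), (254, (np.int64(223), np.int64(219), np.int64(207)), np.int64(503), np.int64(172), np.int64(201)), (257, (np.int64(144), np.int64(144), np.int64(131)), np.int64(494), np.int64(170), np.int64(196))]
scene 162 [(251, (np.int64(198), np.int64(193), np.int64(180)), np.int64(510), np.int64(169), np.int64(198)), (254, (np.int64(194), np.int64(190), np.int64(178)), np.int64(503), np.int64(172), np.int64(196)), (257, (np.int64(139), np.int64(136), np.int64(124)), np.int64(497), np.int64(174), np.int64(194))]
scene 164 [(251, (np.int64(150), np.int64(144), np.int64(136)), np.int64(510), np.int64(169), np.int64(191))]
scene 166 []
scene 168 []
scene 170 []
scene 172 []
scene 174 []
```

```bash
python3 -m handwheel '[[3.4,3.5,0,0.087],[3.4,3.5,0,0.087],[3.4,3.5,0,0.087],[3.4,3.5,0,0.087],[3.4,3.5,0,0.087],[3.4,3.5,0,0.087],[0,4,0,0],[0,4,0,0],[0,4,0,0],[0,4,0,0],[0,4,0,0],[0,4,0,0],[0,4,0,0],[0,4,0,0],[0,4,0,0],[0,4,0,0],[0,4,0,0],[0,4,0,0],[0,4,0,0],[0,4,0,0]]' 0.5 15; python3 -m handwheel '[[0,0,0,0],[0,0,0,0]]'
```

```text
t: 2.1
eef_pos: [0.497, 0.1637, 0.4046]
ee_rot: [3.141, -0.0, -2.17]
force: [0.8, -0.1, 0.6]
width: 0.044
t: 2.3
eef_pos: [0.4972, 0.1629, 0.4041]
ee_rot: [3.141, -0.001, -2.168]
force: [0.0, -1.0, -0.7]
width: 0.0438
```

```bash
python3 -m handwheel '[[0,0.1,-2,0],[0,0,-2,0],[0,0,-1.1,0],[0,0,0,0],[0,0,0,0]]' && python3 - <<'E'
from station import arm
import cv2,numpy as np
o=[]
for n,(u0,u1,v0,v1) in dict(scene=(180,340,60,220),top=(340,500,80,240)).items():
    f=arm.grab_frame(n);np.savez(n+"1.npz",**f);o.append(cv2.resize(f["image"][v0:v1,u0:u1,::-1],(400,400),interpolation=cv2.INTER_CUBIC))
cv2.imwrite("pics/a1.png",np.hstack(o))
E
```

```text
t: 2.8
eef_pos: [0.4978, 0.1627, 0.3542]
ee_rot: [-3.141, -0.0, -2.17]
force: [-0.4, -0.3, 0.1]
width: 0.0441
```

View pics/a1.png

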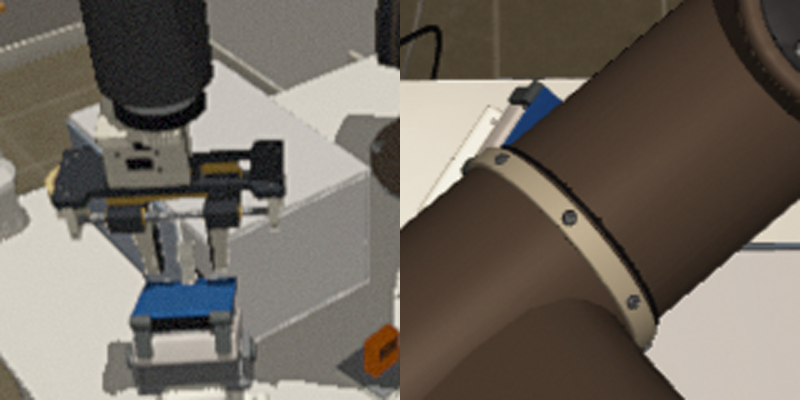

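The lug sits between the two fingers (left panel around (182,250)) and is centred between them. I close the gripper now.

```bash
python3 -m handwheel '[[0,0,0,0],[0,0,0,0],[0,0,0,0],[0,0,0,0],[0,0,0,0]]' 1 12
python3 - <<'E'
import numpy as np
az=.971;xs=np.array([np.cos(az),np.sin(az)])
a0=np.arctan2(34,86)-.397;r=np.hypot(86,34)/10
prev=None
for th in np.arange(0,2.41,.15):
    e=a0+th;p=np.array([-r*np.cos(e),r*np.sin(e)])
    if prev is not None:
        d=p-prev;print(round(th,2),np.round([d[0]*xs[0],d[0]*xs[1],d[1]],2),np.round(p,2))
    prev=p
E
```

```text
t: 3.4
eef_pos: [0.4976, 0.1631, 0.3538]
ee_rot: [-3.141, 0.0, -2.17]
force: [0.9, -1.4, 0.2]
width: 0.0142
0.15 [0.04 0.06 1.38] [-9.17  1.19]
0.3 [0.16 0.23 1.36] [-8.89  2.55]
0.45 [0.27 0.4  1.3 ] [-8.41  3.85]
0.6 [0.38 0.55 1.21] [-7.74  5.06]
0.75 [0.48 0.7  1.1 ] [-6.89  6.16]
0.9 [0.56 0.82 0.96] [-5.9   7.12]
1.05 [0.64 0.93 0.8 ] [-4.76  7.93]
1.2 [0.7  1.02 0.62] [-3.53  8.55]
1.35 [0.74 1.09 0.43] [-2.21  8.98]
1.5 [0.77 1.13 0.23] [-0.84  9.21]
1.65 [0.78 1.14 0.02] [0.54 9.23]
1.8 [ 0.78  1.13 -0.18] [1.92 9.05]
1.95 [ 0.75  1.1  -0.39] [3.25 8.66]
2.1 [ 0.71  1.04 -0.58] [4.5  8.08]
2.25 [ 0.65  0.95 -0.76] [5.66 7.31]
2.4 [ 0.58  0.85 -0.93] [6.69 6.39]
```

```bash
python3 -m handwheel '[[0.02,0.03,0.69,0],[0.02,0.03,0.69,0],[0.08,0.12,0.68,0],[0.08,0.12,0.68,0],[0.13,0.2,0.65,0],[0.14,0.2,0.65,0],[0.19,0.27,0.61,0],[0.19,0.28,0.6,0],[0.24,0.35,0.55,0],[0.24,0.35,0.55,0],[0.28,0.41,0.48,0],[0.28,0.41,0.48,0],[0,0,0,0]]'
```

```text
t: 4.7
eef_pos: [0.5168, 0.1915, 0.4276]
ee_rot: [-3.141, 0.001, -2.169]
force: [1.2, -2.8, 3.1]
width: 0.0142
```

```bash
python3 -m handwheel '[[0.32,0.46,0.4,0],[0.32,0.47,0.4,0],[0.35,0.51,0.31,0],[0.35,0.51,0.31,0],[0.37,0.54,0.22,0],[0.37,0.55,0.21,0],[0.38,0.56,0.12,0],[0.39,0.57,0.11,0],[0.39,0.57,0.01,0],[0.39,0.57,0.01,0],[0.39,0.57,-0.09,0],[0.39,0.56,-0.09,0],[0,0,0,0]]'
```

```text
t: 6.0
eef_pos: [0.5611, 0.2564, 0.4459]
ee_rot: [-3.142, 0.001, -2.169]
force: [0.7, 0.4, 2.0]
width: 0.0137
```

```bash
python3 -m handwheel '[[0.38,0.55,-0.19,0],[0.37,0.55,-0.2,0],[0.36,0.52,-0.29,0],[0.35,0.52,-0.29,0],[0.33,0.48,-0.38,0],[0.32,0.47,-0.38,0],[0,0,0,0]]'
```

```text
t: 6.7
eef_pos: [0.5822, 0.2874, 0.4281]
ee_rot: [-3.142, 0.001, -2.169]
force: [2.0, 3.8, 2.8]
width: 0.0136
```

```bash
cat > look.py <<'E'
from station import arm
import cv2,numpy as np,sys
t=sys.argv[1];o=[]
for n,(u0,u1,v0,v1) in dict(scene=(160,360,80,280),top=(300,500,80,280)).items():
    f=arm.grab_frame(n);np.savez(n+t+".npz",**f);o.append(cv2.resize(f["image"][v0:v1,u0:u1,::-1],(400,400),interpolation=cv2.INTER_CUBIC))
cv2.imwrite(f"pics/a{t}.png",np.hstack(o))
E
python3 look.py 2
```

```text
(no output)
```

View pics/a2.png

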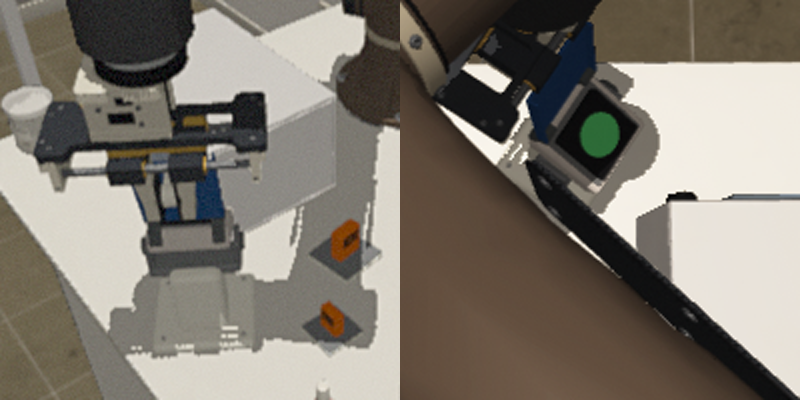

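```bash
python3 -m handwheel '[[0,0,0,0],[0,0,0,0],[0,0,0,0],[0.1,0.15,1,0],[0.1,0.15,2,0],[0,0,3,0],[0,0,4,0],[0,0,0,0]]' 0.55; python3 look.py 3; python3 -c "
from cover import *
run('3')"
```

```text
t: 7.6
eef_pos: [0.5841, 0.2888, 0.5359]
ee_rot: [-3.137, 0.009, -2.17]
force: [0.6, 0.2, 0.1]
width: 0.039
top 743 n [-0.5483 -0.8027  0.2347] tilt 1.3339243447909803 down-slope az -2.170021512189539 rect ((3.068309783935547, -7.922538757324219), (94.53246307373047, 84.71524047851562), 89.95497131347656) cen [0.5556 0.2515 0.2458]
scene 912 n [-0.548  -0.8072  0.2192] tilt 1.3498324694889088 down-slope az -2.167216172999465 rect ((-1.1673355102539062, -3.129108428955078), (82.12569427490234, 100.38652801513672), 0.3282690644264221) cen [0.5594 0.2546 0.2413]
```

View pics/a3.png

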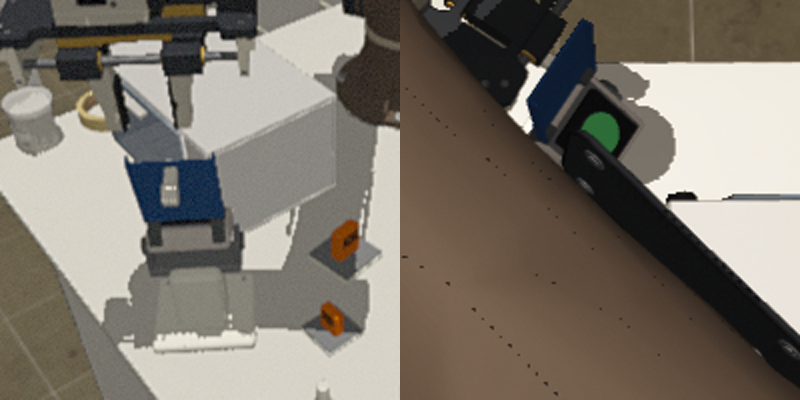

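```bash
python3 - <<'E'
from h import *
np.set_printoptions(precision=4,suppress=True)
for n in("top","scene"):
    f=load(n+"0.npz");w=world(f);hsv=cv2.cvtColor(f["image"],cv2.COLOR_RGB2HSV)
    near=(abs(w[...,0]-.428)<.05)&(abs(w[...,1]-.342)<.05)
    o=near&(hsv[...,0]>5)&(hsv[...,0]<20)&(hsv[...,1]>150)&(w[...,2]>.036)
    # intersect pixel rays with fin-top plane z=.042 / plate plane z=.008
    K,R,t=cal(f);C=-R.T@t
    def ray(m,z):
        v,u=np.nonzero(m);d=np.stack([(u-K[0,2])/K[0,0],(v-K[1,2])/K[1,1],np.ones(len(u))],1)@R
        return C+d*((z-C[2])/d[:,2])[:,None]
    p=ray(o,.042);print(n,"fin",len(p),cv2.minAreaRect((p[:,:2]*1000).astype(np.float32)),p.mean(0))
    g=near&(hsv[...,1]<70)&(f["image"].max(2)<150)&(w[...,2]>.004)&(w[...,2]<.014)
    g|=near&(w[...,2]>.006)
    g=cv2.morphologyEx(g.astype(np.uint8),cv2.MORPH_OPEN,np.ones((3,3)))
    p=ray(g>0,.008);print("plate",len(p),cv2.minAreaRect((p[:,:2]*1000).astype(np.float32)))
    if n=="top":
        c,_=cv2.findContours(g,cv2.RETR_EXTERNAL,cv2.CHAIN_APPROX_NONE);c=max(c,key=len);print(cv2.minAreaRect(c))
E
python3 - <<'E'
import numpy as np,cv2
a=np.load("top0.npz")["image"][180:225,305:355,::-1];cv2.imwrite("pics/t4.png",cv2.resize(a,None,fx=12,fy=12,interpolation=cv2.INTER_NEAREST))
E
```

```text
top fin 85 ((427.1371765136719, 337.9693298339844), (26.75373077392578, 13.40591049194336), 89.6102294921875) [0.4276 0.3385 0.042 ]
plate 518 ((428.52606201171875, 338.94244384765625), (53.15559005737305, 53.2413330078125), 89.61856079101562)
((330.5, 202.5), (23.0, 23.0), 90.0)
scene fin 60 ((433.02777099609375, 342.7257080078125), (15.28305435180664, 30.142616271972656), 3.7329771518707275) [0.4329 0.3426 0.042 ]
plate 382 ((431.6255798339844, 335.8179626464844), (54.64773178100586, 63.264686584472656), 0.9242379069328308)
```

View pics/t4.png

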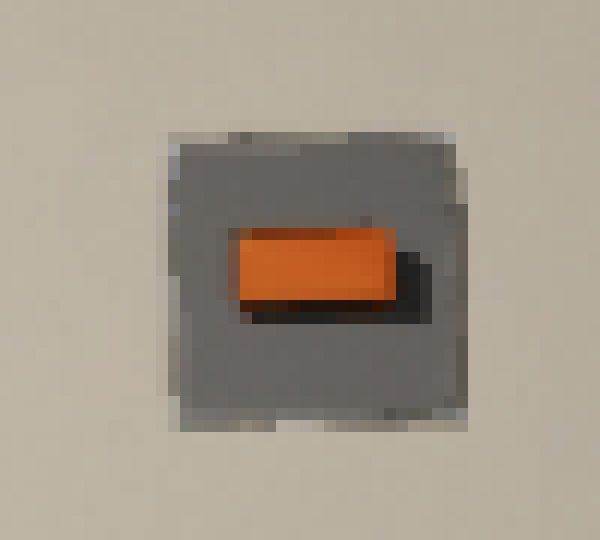

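The cover stays open at about 2.2 rad after release. The small tile is at about (0.428, 0.339), yaw about +0.035. I move over it.

```bash
python3 -m handwheel '[[-3.1,1,0,0.127],[-3.1,1,0,0.127],[-3.1,1,0,0.127],[-3.1,1,0,0.127],[-3.2,1,0,0.127],[0,0,-4,0],[0,0,-4,0],[0,0,-4,0],[0,0,-4,0],[0,0,-4,0],[0,0,-4,0],[0,0,-3,0],[0,0,0,0],[0,0,0,0]]' 0.45; python3 look.py 5
```

```text
t: 9.1
eef_pos: [0.4277, 0.3391, 0.2587]
ee_rot: [3.141, -0.002, -1.534]
force: [-0.1, 0.2, 0.1]
width: 0.0481
```

View pics/a5.png

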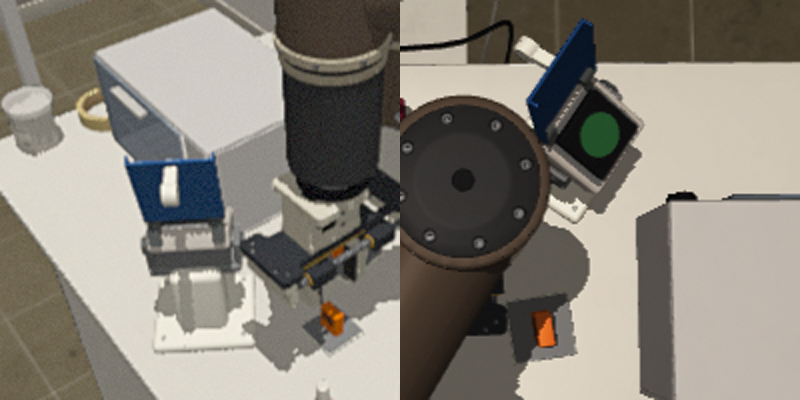

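Both views show the open cover (top panel around (560,80)) and the window with its green glass at (600,135). The fin is under the gripper. I descend and grip, and measure the window from this frame.

```bash
python3 -m handwheel '[[0,0,-2.5,0],[0,0,-2.5,0],[0,0,-1.6,0],[0,0,0,0],[0,0,0,0]]'; cat > win.py <<'E'
from h import *
np.set_printoptions(precision=4,suppress=True)
f=load("top5.npz");w=world(f);K,R,t=cal(f);C=-R.T@t;hsv=cv2.cvtColor(f["image"],cv2.COLOR_RGB2HSV)
near=(abs(w[...,0]-.52)<.06)&(abs(w[...,1]-.2)<.06)
g=near&(hsv[...,0]>45)&(hsv[...,0]<80)&(hsv[...,1]>100)
k=near&(w[...,2]>.12)&(f["image"].max(2)<70)&(hsv[...,0]<200)
kk=cv2.morphologyEx((k|g).astype(np.uint8),cv2.MORPH_OPEN,np.ones((5,5)));c,l,st,ce=cv2.connectedComponentsWithStats(kk)
i=1+np.argmax(st[1:,4]);m=l==i;print(st[i],ce[i])
P=w[m];P=P[~np.isnan(P[:,0])];q=P
for _ in range(6):
    c0=q.mean(0);n=np.linalg.svd(q-c0)[2][2];n*=np.sign(n[2]);q=P[abs((P-c0)@n)<.004]
print("plane n",n,"tilt",np.arccos(n[2]),"az",np.arctan2(n[1],n[0]),len(q))
def ray(u,v):
    d=np.array([(u-K[0,2])/K[0,0],(v-K[1,2])/K[1,1],1])@R;return C+d*((c0-C)@n)/(d@n)
gv,gu=np.nonzero(g);print("green centre",ray(gu.mean(),gv.mean()),len(gu))
h=np.cross([0,0,1.],n);h/=np.linalg.norm(h);up=np.cross(n,h);up*=np.sign(up[2])
v,u=np.nonzero(m);pp=np.array([ray(a,b) for a,b in zip(u,v)])-c0
rc=cv2.minAreaRect((np.stack([pp@h,pp@up],1)*1000).astype(np.float32));print(rc,c0+h*rc[0][0]/1e3+up*rc[0][1]/1e3)
E
python3 win.py
```

```text
t: 9.7
eef_pos: [0.428, 0.3398, 0.1942]
ee_rot: [-3.14, 0.001, -1.534]
force: [0.6, 0.7, 0.2]
width: 0.0481
[ 374  103   44   66 1473] [393.5716 139.2383]
plane n [-0.425  -0.6091  0.6697] tilt 0.8370429535443492 az -2.1800158539492314 407
green centre [0.525  0.2042 0.1658] 365
((-3.5054473876953125, 12.63839340209961), (78.64586639404297, 149.18038940429688), 0.30688026547431946) [0.533  0.2229 0.1878]
```

```bash
python3 -m handwheel '[[0,0,0,0],[0,0,0,0],[0,0,0,0],[0,0,0,0],[0,0,0,0],[0,0,0,0]]' 1 12; sed -i 's/^k=.*/k=near\&(w[...,2]>.12)\&(f["image"].max(2)<70)\&~((hsv[...,0]>95)\&(hsv[...,0]<130)\&(hsv[...,1]>90))/' win.py; python3 win.py
```

```text
t: 10.3
eef_pos: [0.4276, 0.3392, 0.1929]
ee_rot: [-3.141, 0.0, -1.535]
force: [-0.2, -0.1, 3.6]
width: 0.0136
[ 374  117   44   52 1116] [397.0439 145.7975]
plane n [-0.2577 -0.3712  0.8921] tilt 0.468866299003211 az -2.1776751524280664 951
green centre [0.5248 0.2044 0.167 ] 365
((3.0672340393066406, 7.227775573730469), (76.99430084228516, 82.79358673095703), 3.790210723876953) [0.5307 0.2095 0.1708]
```

```bash
cat >> win.py <<'E'
print('---')
from scipy.ndimage import binary_erosion
P=w[binary_erosion(g)];P=P[~np.isnan(P[:,0])];q=P
for _ in range(6):
    c0=q.mean(0);n=np.linalg.svd(q-c0)[2][2];n*=np.sign(n[2]);q=P[abs((P-c0)@n)<.004]
print("green plane",n,"tilt",np.arccos(n[2]),"az",np.arctan2(n[1],n[0]),len(q),c0)
# black window: only points close to the plane
n=np.array([-.2185,-.3195,.9220]);n/=np.linalg.norm(n)
h=np.cross([0,0,1.],n);h/=np.linalg.norm(h);up=np.cross(n,h)
k2=(k|g)&(abs((w-c0)@n)<.004)&(abs((w-c0)@h)<.04)&(abs((w-c0)@up)<.04)
v,u=np.nonzero(k2);c00=c0
pp=np.array([ray(a,b) for a,b in zip(u,v)])-c0
ab=np.stack([pp@h,pp@up],1)*1e3
print(len(u),np.percentile(ab,[1,99],0),c0+h*np.percentile(ab[:,0],[1,99]).mean()/1e3+up*np.percentile(ab[:,1],[1,99]).mean()/1e3)
gv,gu=np.nonzero(g);print("green centre",ray(gu.mean(),gv.mean()))
print(up,h)
E
python3 win.py | sed '1,/---/d'
```

```text
green plane [-0.2572 -0.3831  0.8872] tilt 0.479550068471341 az -2.1620585542847843 302 [0.5247 0.2042 0.1671]
964 [[-32.1085 -29.6056]
 [ 30.9639  33.4534]] [0.5252 0.206  0.1679]
green centre [0.5247 0.2044 0.1672]
[0.5205 0.7611 0.3871] [ 0.8254 -0.5645  0.    ]
```

```bash
cat >> win.py <<'E'
print('===')
def fit(P,it=8,th=.004):
    q=P
    for _ in range(it):
        c=q.mean(0);n=np.linalg.svd(q-c)[2][2];n*=np.sign(n[2]);q=P[abs((P-c)@n)<th]
    return n,c,len(q)
for tag in("2","3","5"):
    f=load(f"top{tag}.npz");w=world(f);im=f["image"]
    d=w-np.array([.5250,.2050,.1675]);a=d@h;b=d@up;z=d@n
    for nm,e in(("win27",27),("win30",30)):
        m=(abs(a)<e/1e3)&(abs(b)<e/1e3)&(abs(z)<.012)
        N,c,l=fit(w[m]);print(tag,nm,"tilt %.3f az %.3f"%(np.arccos(N[2]),np.arctan2(N[1],N[0])),l,m.sum(),c)
        # z profile along up and along h
        print([round(float(np.median(z[m&(abs(b-x)<.004)])*1000),1) for x in np.arange(-.024,.025,.008)],[round(float(np.median(z[m&(abs(a-x)<.004)])*1000),1) for x in np.arange(-.024,.025,.008)])
E
python3 win.py | sed '1,/===/d'; python3 -c "
from cover import *
run('5')"
```

```text
2 win27 tilt 0.476 az -2.169 662 662 [0.525  0.2054 0.1678]
[-2.0, -1.1, -0.4, 0.4, 0.8, 1.1, 2.0] [0.5, 0.1, 0.0, 0.5, 0.2, 0.2, 0.3]
2 win30 tilt 0.477 az -2.165 826 828 [0.5252 0.2056 0.1678]
[-2.0, -1.1, -0.4, 0.3, 0.7, 1.1, 2.0] [0.3, 0.1, 0.1, 0.6, 0.3, 0.1, -0.0]
3 win27 tilt 0.464 az -2.154 416 416 [0.5339 0.2001 0.1681]
[-1.4, -1.3, -0.5, 0.2, 1.0, 1.3, 1.2] [0.8, nan, 0.7, 0.2, 0.2, 0.3, -0.3]
3 win30 tilt 0.465 az -2.153 506 507 [0.5348 0.2002 0.1683]
[-1.6, -1.3, -0.5, 0.2, 1.0, 1.2, 1.3] [1.1, 1.0, 1.0, 0.2, 0.2, 0.2, -0.3]
5 win27 tilt 0.470 az -2.175 672 672 [0.525  0.2054 0.1676]
[-1.6, -1.3, -0.4, 0.1, 0.6, 1.2, 1.8] [-0.2, -0.1, 0.3, 0.2, 0.2, 0.3, -0.2]
5 win30 tilt 0.471 az -2.169 825 826 [0.5253 0.2056 0.1678]
[-1.7, -1.4, -0.5, 0.2, 0.6, 1.2, 1.7] [-0.1, -0.1, 0.3, -0.0, 0.2, 0.3, -0.3]
top 742 n [-0.5489 -0.8024  0.234 ] tilt 1.334564812330166 down-slope az -2.170748013093797 rect ((2.2392501831054688, -8.515861511230469), (86.19784545898438, 94.80541229248047), 0.019231129437685013) cen [0.5563 0.251  0.2455]
scene 915 n [-0.5514 -0.8048  0.2197] tilt 1.3492525196981422 down-slope az -2.1714535584100516 rect ((-1.6975555419921875, -3.5321426391601562), (97.6646957397461, 82.39949035644531), 89.60140991210938) cen [0.5596 0.2545 0.2415]
  return _methods._mean(a, axis=axis, dtype=dtype,
  ret = ret.dtype.type(ret / rcount)
```

The window is centred at about (0.5253, 0.206, 0.168), tilt about 0.47. It read 0.40 on the closed cover, so the two disagree. The tile has to pivot about the pad axis, so my plan is:
1. Rest its uphill edge on the window.
2. Swing the grasp point forward and down round that edge until the face is flush.

First I lift the tile and carry it over.

```bash
python3 -m handwheel '[[0,0,1.5,0],[0,0,3,0],[0,0,4,0],[0,0,4,0],[0,0,4,0],[0,0,4,0],[0,0,4,0],[0,0,4,0],[0,0,2.5,0],[1.92,-2.71,0,-0.127],[1.92,-2.71,0,-0.127],[1.92,-2.71,0,-0.127],[1.92,-2.71,0,-0.127],[1.92,-2.71,0,-0.127],[0,0,0,0],[0,0,0,0]]'; python3 look.py 6
```

```text
t: 11.9
eef_pos: [0.5238, 0.203, 0.5021]
ee_rot: [3.141, -0.001, -2.171]
force: [-0.3, -0.5, -0.5]
width: 0.0143
```

View pics/a6.png

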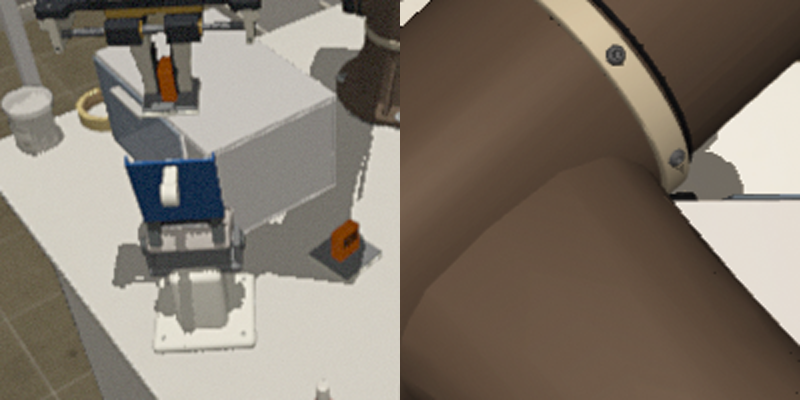

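The tile hangs level from the fin at scene panel (165,85). I check its offset in the grip.

```bash
python3 - <<'E'
from h import *
np.set_printoptions(precision=1,suppress=True)
f=load("scene6.npz");w=world(f);hsv=cv2.cvtColor(f["image"],cv2.COLOR_RGB2HSV)
T=np.array([.5238,.203,.5021]);a=.971;xs=np.array([np.cos(a),np.sin(a),0]);ys=np.array([-np.sin(a),np.cos(a),0])
d=w-T;X=d@xs*1e3;Y=d@ys*1e3;Z=d[...,2]*1e3
o=(hsv[...,0]>3)&(hsv[...,0]<22)&(hsv[...,1]>130)&(abs(X)<50)&(abs(Y)<40)&(Z<-120)
print("fin",o.sum(),[np.percentile(q[o],[3,25,50,75,97]) for q in(X,Y,Z)])
m=(abs(X)<50)&(abs(Y)<45)&(Z<-178)&(Z>-205)&~o
print("plate",m.sum(),[np.percentile(q[m],[3,25,50,75,97]) for q in(X,Y,Z)])
E
```

```text
fin 176 [array([-7.7,  9.5, 12.7, 14.4, 16.3]), array([-8.1, -4. , -0.5,  3.4,  6.9]), array([-183.6, -173. , -161. , -153. , -150.8])]
plate 343 [array([-18.2,   7.5,  17.9,  26. ,  28.5]), array([-25.4, -12.9,   5.2,  20. ,  27.4]), array([-193.2, -188.7, -186.8, -186. , -184.9])]
```

```bash
python3 -m handwheel '[[0,0,-4,0],[0,0,-4,0],[0,0,-3,0],[0,0,-1,0],[0,0,0,0],[0,0,0,0]]' 1 9; python3 -m handwheel '[[0,0,-0.3,0],[0,0,-0.3,0],[0,0,-0.3,0],[0,0,-0.2,0],[0,0,-0.2,0],[0,0,0,0]]'; python3 look.py 7
```

```text
t: 12.6
eef_pos: [0.524, 0.2044, 0.3843]
ee_rot: [-3.14, 0.002, -2.168]
force: [0.0, 0.2, 0.0]
width: 0.014
t: 13.2
eef_pos: [0.5237, 0.2037, 0.3699]
ee_rot: [-3.141, 0.001, -2.17]
force: [-0.1, 0.4, 2.0]
width: 0.0138
```

View pics/a7.png

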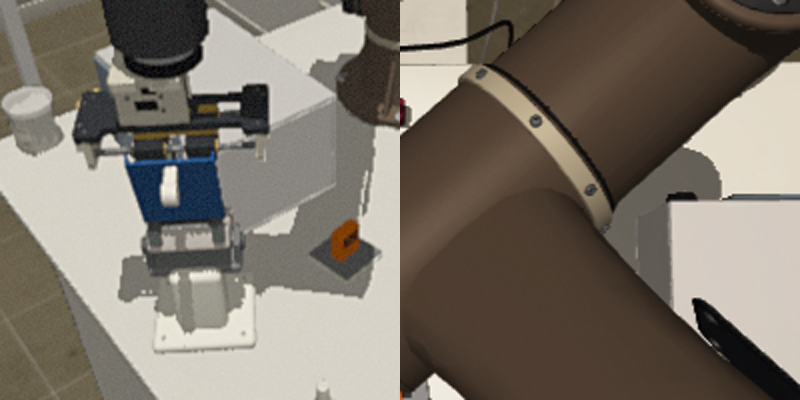

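```bash
python3 -m handwheel '[[0,0,-0.1,0],[-0.1,-0.14,-0.18,0],[-0.1,-0.15,-0.18,0],[-0.09,-0.13,-0.2,0],[-0.09,-0.13,-0.2,0],[0,0,0,0],[0,0,0,0]]'; python3 -c "
from station import arm
for _ in range(1): s=arm.get_state();print(s['force'],s['moment'])"; python3 -m handwheel '[[-0.07,-0.1,-0.21,0],[-0.07,-0.1,-0.21,0],[-0.06,-0.08,-0.21,0],[-0.06,-0.08,-0.21,0],[0,0,0,0],[0,0,0,0]]';python3 -c "
from station import arm
for _ in range(1): s=arm.get_state();print(s['force'],s['moment'])"
```

```text
t: 14.0
eef_pos: [0.5196, 0.1978, 0.3608]
ee_rot: [3.141, -0.001, -2.17]
force: [-0.1, -2.0, 2.4]
width: 0.014
[-0.11092773 -1.95177086  2.36827702] [-0.37683342 -0.0181641  -0.03395928]
t: 14.6
eef_pos: [0.517, 0.1944, 0.3524]
ee_rot: [3.141, -0.001, -2.17]
force: [-0.9, -1.7, 1.3]
width: 0.014
[-0.85538841 -1.70151729  1.26023126] [-0.39783785 -0.05324394  0.06424542]
```

```bash
for i in 1 2 3 4 5 6; do python3 -m handwheel '[[0,0,0,0]]' | grep -E "force|eef_pos"; done; python3 look.py 8; python3 - <<'E'
import cv2,numpy as np
a=np.load("scene8.npz")["image"][120:220,210:310,::-1];cv2.imwrite("pics/z8.png",cv2.resize(a,None,fx=6,fy=6,interpolation=cv2.INTER_CUBIC))
E
```

```text
eef_pos: [0.517, 0.1944, 0.3525]
force: [-0.2, -1.7, 1.7]
eef_pos: [0.517, 0.1944, 0.3524]
force: [0.3, -0.7, 2.4]
eef_pos: [0.517, 0.1943, 0.3524]
force: [0.4, -1.9, 1.7]
eef_pos: [0.517, 0.1944, 0.3525]
force: [-1.3, -2.2, 0.8]
eef_pos: [0.517, 0.1944, 0.3525]
force: [-0.2, -3.4, 1.5]
eef_pos: [0.517, 0.1944, 0.3525]
force: [-0.4, -2.8, 1.0]
```

View pics/z8.png

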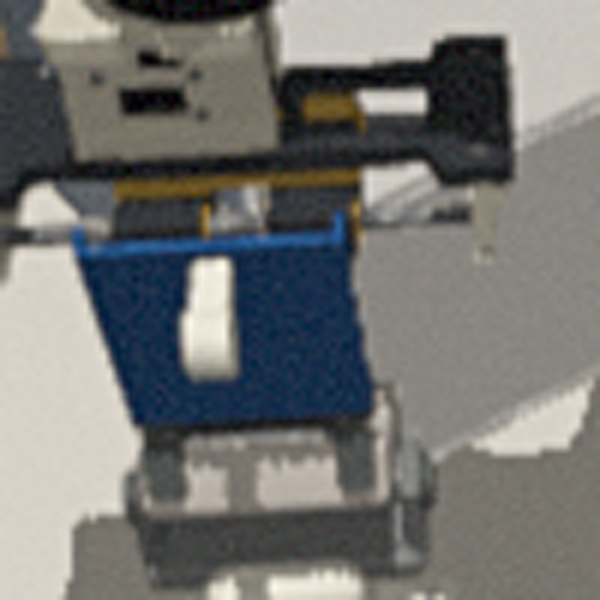

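```bash
python3 -m handwheel '[[0.03,0.05,-0.11,0],[0.03,0.04,-0.11,0],[0,0,0,0],[0,0,0,0]]'; for i in 1 2 3 4 5 6 7 8; do python3 -m handwheel '[[0,0,0,0]]' >/dev/null; python3 -c "
from station import arm
s=arm.get_state();print(*s['force'].round(2),*s['moment'].round(3))"; done | tee f.txt | python3 -c "
import numpy as np,sys;a=np.loadtxt(sys.stdin);print(a.mean(0).round(3),a.std(0).round(3))
xs=np.array([.565,.825]);ys=np.array([-.825,.565]);print('Fxs',a[:,:2].mean(0)@xs,'Fys',a[:,:2].mean(0)@ys,'Mys',a[:,3:5].mean(0)@ys,'Mxs',a[:,3:5].mean(0)@xs)"
```

```text
t: 15.7
eef_pos: [0.5176, 0.1953, 0.3504]
ee_rot: [3.141, -0.001, -2.17]
force: [-1.7, -4.5, 3.1]
width: 0.0137
[-2.564 -4.388  2.578 -1.543  0.904 -0.009] [0.44  0.609 0.432 0.02  0.025 0.028]
Fxs -5.068206249999999 Fys -0.3638437500000001 Mys 1.783696875 Mxs -0.12627187500000006
```

```bash
cat f.txt; python3 look.py 9
```

```text
-2.72 -4.68 2.65 -1.56 0.928 0.016
-2.69 -5.07 2.26 -1.564 0.864 0.025
-2.46 -4.11 2.32 -1.56 0.938 -0.029
-2.1 -3.84 3.19 -1.539 0.89 -0.01
-3.03 -3.14 2.34 -1.532 0.929 0.027
-3.26 -4.98 2.85 -1.562 0.906 -0.039
-1.81 -4.58 1.87 -1.513 0.895 -0.007
-2.44 -4.7 3.14 -1.515 0.88 -0.054
```

View pics/a9.png

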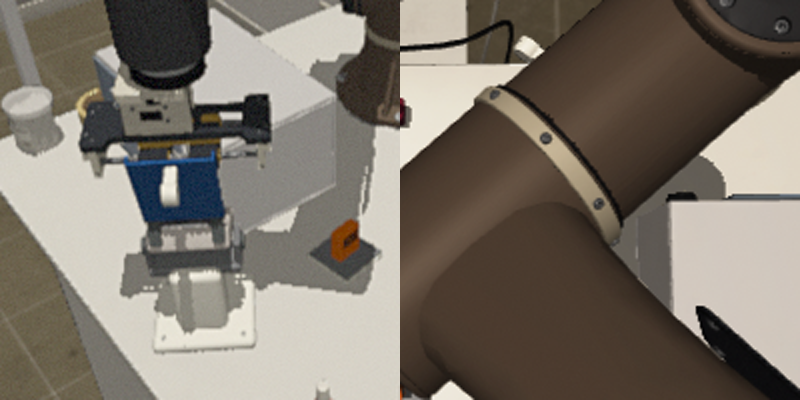

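```bash
python3 -m handwheel '[[-0.13,-0.19,0.45,0],[-0.13,-0.19,0.45,0],[-0.13,-0.19,0.45,0],[-0.13,-0.19,0.45,0],[0,0,3,0],[0,0,4,0],[0,0,4,0],[0,0,2.4,0],[0,0,0,0],[0,0,0,0]]'; python3 look.py 10; python3 - <<'E'
from station import arm
s=arm.get_state();print(s['eef_pos'],s['force'],s['moment'])
import cv2,numpy as np
a=np.load("scene10.npz")["image"][70:190,190:290,::-1];cv2.imwrite("pics/z10.png",cv2.resize(a,None,fx=5,fy=5,interpolation=cv2.INTER_CUBIC))
E
```

```text
t: 17.6
eef_pos: [0.5123, 0.1878, 0.5028]
ee_rot: [3.141, 0.002, -2.17]
force: [0.3, -0.6, -1.4]
width: 0.0141
[0.51225874 0.18775527 0.50132659] [-0.42710175 -0.07944843 -0.91330641] [ 0.00724106  0.02615765 -0.00365768]
```

View pics/z10.png

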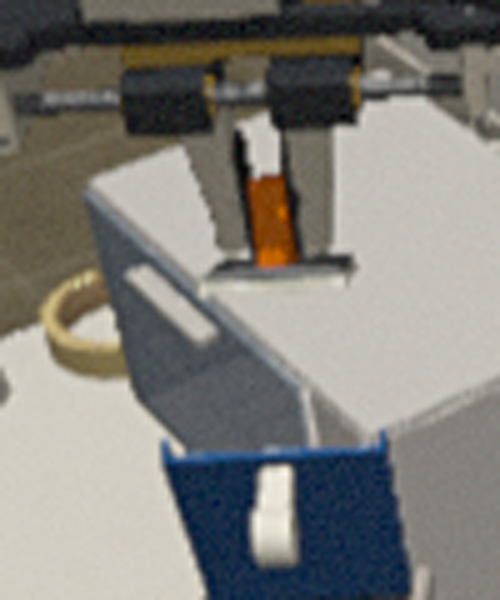

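```bash
cat > tilt.py <<'E'
from h import *
import sys
np.set_printoptions(precision=1,suppress=True)
tag=sys.argv[1];T=np.array([float(x) for x in sys.argv[2:5]])
f=load(f"scene{tag}.npz");w=world(f);hsv=cv2.cvtColor(f["image"],cv2.COLOR_RGB2HSV);im=f["image"].astype(int)
a=.971;xs=np.array([np.cos(a),np.sin(a),0]);ys=np.array([-np.sin(a),np.cos(a),0])
d=w-T;X=d@xs*1e3;Y=d@ys*1e3;Z=d[...,2]*1e3
reg=(abs(X)<45)&(abs(Y)<36)&(Z>-215)
o=(hsv[...,0]>3)&(hsv[...,0]<22)&(hsv[...,1]>130)&reg&(Z<-130)
p=np.stack([X[o],Y[o],Z[o]],1);q=p
for _ in range(8):
    c=q.mean(0);n=np.linalg.svd(q-c)[2][2];n*=np.sign(n[0]);q=p[abs((p-c)@n)<3]
print("fin",len(p),len(q),c,"n",n*100,"tilt",np.arctan2(n[2],n[0]))
print(np.percentile(p,[3,50,97],0))
m=reg&~o&(Z<-165)&(abs(Y)<29)
for y in range(-28,29,8):
    k=m&(abs(Y-y)<4);print(y,k.sum(),"X",np.percentile(X[k],[5,50,95]) if k.any() else"","Z",np.percentile(Z[k],[5,50,95]) if k.any() else "")
E
python3 tilt.py 10 .5123 .1878 .502; echo; python3 tilt.py 6 .5238 .203 .502
```

```text
fin 150 133 [  14.9   -0.2 -159.7] n [90.5  4.4 42.4] tilt 0.4382313695836804
[[   6.4   -8.2 -174.4]
 [  13.6   -0.1 -160.5]
 [  21.6    7.2 -146.3]]
-28 13 X [ 2.8 35.5 38.3] Z [-186.  -174.3 -170.2]
-20 48 X [-3.8 13.2 37.5] Z [-189.2 -173.5 -166.9]
-12 46 X [ 9.2 15.5 37.5] Z [-181.2 -173.6 -166.1]
-4 21 X [23.7 34.3 37.3] Z [-176.8 -174.1 -171.2]
4 28 X [14.9 34.9 37.4] Z [-177.6 -174.  -170.7]
12 52 X [-7.5 13.7 37.8] Z [-191.2 -174.6 -167.4]
20 47 X [-4.6 13.4 36.8] Z [-189.6 -173.7 -167.3]
28 25 X [-8.3 25.6 36.9] Z [-197.1 -180.7 -172. ]

fin 176 70 [  10.1   -0.3 -163.1] n [ 22.8 -97.1   6.5] tilt 0.2792030732945522
[[  -7.7   -8.1 -183.5]
 [  12.7   -0.5 -160.9]
 [  16.3    6.9 -150.7]]
-28 19 X [-2.3 16.6 27.6] Z [-191.2 -186.7 -185.3]
-20 69 X [ 0.9 13.7 28.1] Z [-191.2 -185.9 -166.5]
-12 67 X [ 3.9 11.9 27.7] Z [-192.  -185.8 -167.5]
-4 32 X [13.8 25.5 28.2] Z [-193.2 -186.9 -185.5]
4 36 X [ 6.8 24.6 28.3] Z [-193.4 -186.8 -185. ]
12 71 X [ 0.7 12.3 27. ] Z [-191.8 -186.  -166.1]
20 82 X [-19.1  11.7  27.5] Z [-191.1 -186.3 -167.1]
28 48 X [-21.1   8.7  27.2] Z [-193.1 -187.6 -185.5]
```

The tile kept its pivoted tilt of about 0.44, which is close to the window's 0.47. By dead reckoning it was pressed about 3–4 mm too far downslope, so I re-approach along the normal with that corrected.

```bash
python3 -m handwheel '[[0.16,0.17,-4,0],[0,0,-4,0],[0,0,-3.5,0],[0,0,-1.6,0],[0,0,0,0],[0,0,0,0]]' 1 10; python3 -m handwheel '[[0.1,0.15,-0.36,0],[0.1,0.15,-0.36,0],[0.1,0.15,-0.36,0],[0,0,0,0],[0,0,0,0]]'
```

```text
t: 18.3
eef_pos: [0.5143, 0.1896, 0.3713]
ee_rot: [-3.142, -0.001, -2.17]
force: [0.2, 0.1, -0.3]
width: 0.014
t: 18.8
eef_pos: [0.5172, 0.1941, 0.3607]
ee_rot: [-3.142, -0.0, -2.17]
force: [0.4, -0.2, -0.4]
width: 0.0135
```

```bash
cat > fm.py <<'E'
import numpy as np,sys;a=np.loadtxt(sys.stdin)
xs=np.array([.565,.825]);ys=np.array([-.825,.565]);m=a.mean(0);fx=m[:2]@xs;fz=m[2]+.7
print("Fxs %.2f Fys %.2f Fz %.2f | along n %.2f upslope %.2f | Mys %.3f Mxs %.3f"%(fx,m[:2]@ys,m[2],fz*.892-fx*.453,fx*.892+fz*.453,m[3:5]@ys,m[3:5]@xs))
E
cat > st.py <<'E'
from station import arm
s=arm.get_state();print(*s['force'],*s['moment'])
E
python3 -m handwheel '[[0.05,0.07,-0.18,0],[0.05,0.08,-0.18,0],[0.05,0.08,-0.18,0],[0,0,0,0],[0,0,0,0]]'; for i in 1 2 3 4 5; do python3 st.py; python3 -m handwheel '[[0,0,0,0]]' >/dev/null;done | python3 fm.py
python3 -m handwheel '[[0.03,0.05,-0.12,0],[0.03,0.05,-0.12,0],[0,0,0,0],[0,0,0,0]]'; for i in 1 2 3 4 5; do python3 st.py; python3 -m handwheel '[[0,0,0,0]]' >/dev/null;done | python3 fm.py
```

```text
t: 19.3
eef_pos: [0.5187, 0.1964, 0.3554]
ee_rot: [-3.141, 0.0, -2.17]
force: [-0.7, -0.1, 1.1]
width: 0.0141
Fxs -0.39 Fys 0.15 Fz 0.76 | along n 1.48 upslope 0.32 | Mys 0.147 Mxs 0.012
t: 20.2
eef_pos: [0.5193, 0.1973, 0.353]
ee_rot: [-3.141, 0.0, -2.17]
force: [-0.8, -1.6, 3.2]
width: 0.0136
Fxs -1.55 Fys -0.65 Fz 3.47 | along n 4.42 upslope 0.51 | Mys 0.410 Mxs -0.230
```

```bash
python3 -m handwheel '[[0,0,0,0],[0,0,0,0],[0,0,0,0]]' 1 5; for i in 1 2 3 4 5 6 7 8; do python3 st.py; python3 -m handwheel '[[0,0,0,0]]' >/dev/null;done | python3 fm.py;  python3 -m handwheel '[[0,0,0,0],[0,0,0,0],[0,0,0,0]]' 1 12; for i in 1 2 3 4 5 6 7 8; do python3 st.py; python3 -m handwheel '[[0,0,0,0]]' >/dev/null;done | python3 fm.py
```

```text
t: 21.0
eef_pos: [0.5193, 0.1973, 0.3529]
ee_rot: [-3.141, -0.0, -2.17]
force: [0.8, -2.3, 3.2]
width: 0.0139
Fxs -1.97 Fys -2.52 Fz 2.91 | along n 4.12 upslope -0.12 | Mys 0.655 Mxs -0.798
t: 22.1
eef_pos: [0.5192, 0.1973, 0.3528]
ee_rot: [3.142, -0.0, -2.17]
force: [0.1, -3.6, 3.6]
width: 0.0141
Fxs -2.39 Fys -2.63 Fz 3.11 | along n 4.48 upslope -0.40 | Mys 0.844 Mxs -0.936
```

```bash
python3 -m handwheel '[[0.03,-0.02,0,0],[0,0,0,0],[0,0,0,0]]'; for i in 1 2 3 4 5 6; do python3 st.py; python3 -m handwheel '[[0,0,0,0]]' >/dev/null;done | python3 fm.py;python3 look.py 11
```

```text
t: 23.2
eef_pos: [0.5194, 0.1972, 0.3527]
ee_rot: [3.141, -0.0, -2.17]
force: [-1.7, -1.5, 2.5]
width: 0.014
Fxs -2.46 Fys 1.33 Fz 2.87 | along n 4.30 upslope -0.58 | Mys 0.787 Mxs 0.621
```

View pics/a11.png

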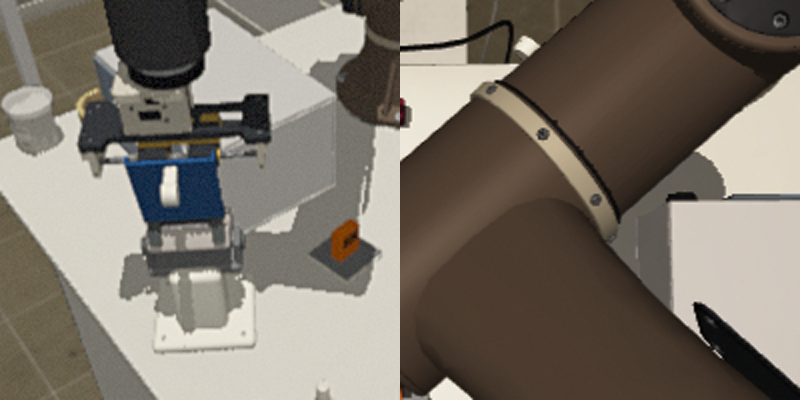

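```bash
python3 -c "
from station import arm
print(arm.job_done())
s=arm.get_state();print(s['t'],s['eef_pos'],s['force'],s['width'])"
```

```text
the job is handed in; nothing more can be done
None
the job is handed in; nothing more can be done
```

I opened the cover by its lug to about 2.2 rad, and it stayed there after I let go. I then picked up the 56 mm tile by its fin and pressed it onto the window. I handed the job in at about 24 s, still gripping at 12 N and pressing. The two 72 mm tiles, the polishes and the jar were not touched.

**Last checks:**
- **Push:** about 4.3 N along the window normal, so the window is about 4.3 mm in. The fingers read 14 mm apart on the fin, and sideways forces were small.
- **Centring:** estimated within about 2 mm, worked out from the arm pose and an earlier picture of the window.

**Weak or disagreeing points:**
- **No final picture:** the arm and cover hid the window from both cameras in the final pose. Flushness there is inferred from the forces.
- **Tile tilt:** it was only measured after a first trial press, at about 0.44 rad. The window read 0.47 rad, and the closed cover had read 0.40.
- **Settling:** I eased the grip to 5 N so the tile could settle flush, then tightened it again. This left a sideways force of about 2.6 N, which a 0.4 mm shift brought to about 1.3 N the other way.
- **Moment readings:** they only fit if their reference point lies above the TCP, so I gave them little weight.

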